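# Stand the tall optics post in the empty post holder

### The job

Stand the tall metal post in the empty black post holder: upright, with its foot fully down on the holder's floor, and let go. Set it down gently, do not drop it in. Leave the short post standing where it is.

Things in the scene. Friction and masses are not known exactly. Their poses are not given: they have to be found in the camera images.
- tall_post_center (a point): The tall bare post to move: a plain silver metal cylinder, 25 mm in diameter, 120 mm tall in all, standing loose and upright on the table; 0.3 to 0.6 kg. Its top 8 mm are a thin stud (6 mm), so the 25 mm cylinder reaches 112 mm above the foot. The point is on its axis half-way up, 60 mm above the foot; z points up along the axis.
- holder_mouth (a point): The empty post holder, fixed to the table: a round black cup, 66 mm in outer diameter, rim 40 mm above the table, with a round bore 48 mm wide, open at the top and 34 mm deep (floor 6 mm above the table); a thin flange 84 mm wide around its foot. The point is the centre of the bore's mouth, level with the rim; z points up.
- short_post_center (a point): The short post, to leave alone: the same silver cylinder, 25 mm in diameter, but only 70 mm tall, loose and upright on the table. The point is on its axis half-way up, 35 mm above the foot; z up. A black stage (29 mm high) and a round tin (24 mm high) also stand around; all these are at least 110 mm apart, centre to centre.
- mirror: A second holder of the same kind, already taken: a post stands in it with a square black mirror mount (50 mm) on top, 120 mm tall in all, fixed to the table. The origin is the centre of its underside; z points up, the mirror faces its -x.

How it is judged:
By the outcome, as a careful person would: the job done as asked, in the order asked, and still so for the second after the job is handed in, with the robot touching nothing.
It also fails if it takes over 45 s, if anything falls off the work surface, if the arm or the gripper's body presses on something with over 40 N, if the wrist force passes 120 N, or if a joint passes its speed limit or range.

### The arm

A 6-joint arm with a two-finger parallel gripper is mounted at the origin on the work surface. World frame = base frame: x ahead of the robot, y to its left, z up, the work surface at z = 0. Lengths are in m, angles in rad, forces in N, time in s.
With the tool pointing down it reaches from about 0.375 to 0.75 m from the base axis. Payload 9 kg.
Tool frame: the origin (TCP) lies at the very end of the fingers, on their centre line; the grasp point (between the pads) lies arm.pinch_z behind it (arm.pinch_z is the distance from the TCP to the grasp point, in m); z points along the fingers, y is the line along which they close (so a half turn about z gives the same grasp; the last joint's range is limited). The gripper opens to 85 mm and grips with 20 to 120 N. Pads are 22 mm wide; open, the fingers measure 114 mm over their backs; the gripper's body (76 mm by 85 mm) begins 54 mm behind the grasp point. The pads swing forward as they close: fully open they stand 13 mm farther back than shut.
Start: joints at [0.947, 0.104, 0.097, 1.564, 0, 1.353], TCP at [0.237, 0.551, 0.231] pointing down, gripper open.
Joint ranges: [-2.99, 2.99], [-0.84, 1.86], [-1.1, 1.16], [-1.84, 2.11], [-1.51, 1.56], [-3.14, 3.14]. Speed limits (rad/s): [2.22, 2.22, 2.57, 3.14, 3.14, 3.14].

### API

Orientations are given as a unit quaternion [x, y, z, w].
In Python, from bench import arm gives the robot as it stands. The module is installed in compiled form; this text tells all that it offers.
- The arm moves only by the tool send_rows, never from a script. Its argument "increments" is a list of rows, each a list of 4 numbers: the shift along the world's x, y, z in units of 20 mm (1.0 is 20 mm), then the turn about the world's z in units of 4 degrees (1.0 is 4 degrees). In form: [[dx, dy, dz, twist], ...]. A call has 1 to 8 rows; each row shifts and turns the commanded pose from where the row before left it; what a row does not reach is not made up. A row lasts 1/12 s, in which the tool goes at most 41.7 mm and 7.16 degrees, less where a joint would pass 70% of its speed; a pose out of reach is approached as far as the arm can. A call with a number of a shift or a turn outside -1 to 1 is refused whole. A call with a gripper value outside its range is refused whole. "fingers" is the closure, from -1 (fully open) to 1 (shut), set as the call begins (left out, the last holds). The fingers move at their own pace and stop on an object; "grip_force" is the grip in N (left out, the last holds). Time passes only in rows, so rows that do not move let the fingers close. It gives the time, the measured TCP pose, the force, the opening and the grip force at its end, in the units of the state.
- arm.state(): the state, without advancing time (a new reading comes with each control period).
- arm.snapshot(name): name is "side" or "top"; returns the picture (400x640x3 uint8, blue, green, red); there is no depth.
- arm.get_calibration(name): a dict with "fx", "fy", "cx", "cy" (pixels), "k1" (the pictures are not rectified: a ray, as slopes to the right and down, at radius r is drawn at 1 + k1 r^2 times it, then the intrinsics apply), "R" (3x3) and "t" (3): a world point X has camera coordinates R X + t. Camera axes: x right, y down, z forward; pixel columns grow to the right and rows downward; lengths in m; the calibration is good to about 2 mm. A picture is of the moment at which its call begins. get_calibration takes no time and is no camera call.
- arm.finish_job(): hands the job in; it is judged then, once.
The state is a dict: "t": time; "joint_positions": joint angles; "joint_vel": joint speeds; "tau": joint torques, N m; "position": TCP position; "tcp_rot": TCP orientation; "wrist_force": force on the tool from outside, world axes, zero at the start; "ft_torque": the same for the moment, N m; "grip_width": finger opening in m; "grasp_force": force on a finger pad.
Only numpy, scipy, OpenCV 4.12 (cv2) and the standard library are available. Lean on these libraries where they do the work, as an engineer would, in place of code of your own. Each camera call takes 0.05 s, during which the arm holds its last target. There are 200 camera calls.

## Working session

There is one attempt and no reset: what is moved stays moved. The work goes in short steps, Python scripts to look and compute and a tool call to move; the robot and the scene stay as the last step left them, time stands still between calls to the robot, and variables do not carry over. Pictures are saved under pics/ and viewed, at most 10 in all, crops included, and the job is handed in when it is done.

Besides the shell and the picture viewer there is one more tool, called as a command line: name --pt "numbers of a row" for each row, then --argument value for the rest. send_rows: Moves the arm, as the interface text tells. Its arguments: {"type":"object","properties":{"increments":{"type":"array","items":{"type":"array","items":{"type":"number","minimum":-1,"maximum":1}}},"fingers":{"type":"number"},"grip_force":{"type":"number"}},"required":["increments"]}

```bash
mkdir -p pics; python3 - <<'E'
from bench import arm
import cv2
for n in("side","top"):
    cv2.imwrite(f"pics/{n}0.png",arm.snapshot(n)); c=arm.get_calibration(n); print(n,c)
print(arm.pinch_z,arm.state())
E
```

```text
side {'fx': 362.0945859573136, 'fy': 362.0945859573136, 'cx': 314.2204693307548, 'cy': 197.8670721522117, 'k1': -0.07590784797183081, 'R': array([[-0.75643028, -0.65405639,  0.0048441 ],
       [-0.51808354,  0.59462119, -0.61482932],
       [ 0.39925264, -0.46758517, -0.78864532]]), 't': array([0.40997796, 0.32715777, 0.52564837])}
top {'fx': 473.4183313579636, 'fy': 473.4183313579636, 'cx': 322.9956122532866, 'cy': 198.330346692503, 'k1': -0.1356196934044597, 'R': array([[-0.02203246, -0.99890694, -0.04122484],
       [-0.98338322,  0.0290855 , -0.17919677],
       [ 0.18019995,  0.03659167, -0.98294915]]), 't': array([0.03010942, 0.55330184, 0.81553406])}
0.0187 {'t': 0.1, 'joint_positions': array([ 9.47288621e-01,  1.04607190e-01,  9.65759323e-02,  1.56393681e+00,
       -1.54655374e-05,  1.35311091e+00]), 'joint_vel': array([-1.30134908e-03, -1.30623830e-03,  1.14078126e-03,  9.97158103e-04,
       -7.95475979e-05,  3.86229019e-04]), 'tau': array([ 5.67651907e-03, -5.58207750e+01,  5.04721248e+01,  1.29097837e-02,
       -2.95583914e-04,  1.74906012e-05]), 'position': array([0.23667173, 0.55102117, 0.23063497]), 'tcp_rot': array([ 2.01521563e-01,  9.79483903e-01, -5.37967528e-04, -2.32155506e-04]), 'wrist_force': array([-0.13872287, -1.18655119,  0.21217612]), 'ft_torque': array([-0.00351745, -0.06229646,  0.02063479]), 'grasp_force': 0.0, 'grip_width': 0.08520603022393579}
```

View pics/side0.png

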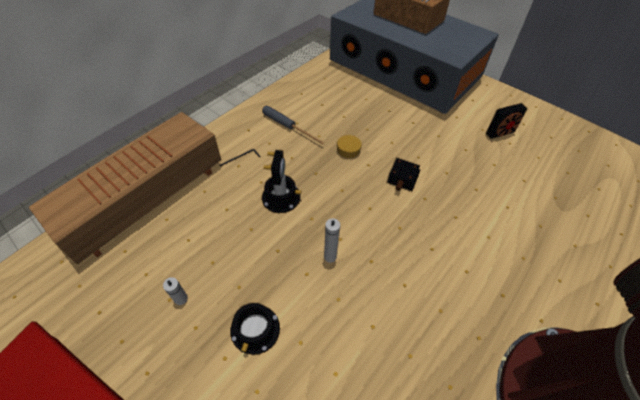

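View pics/top0.png

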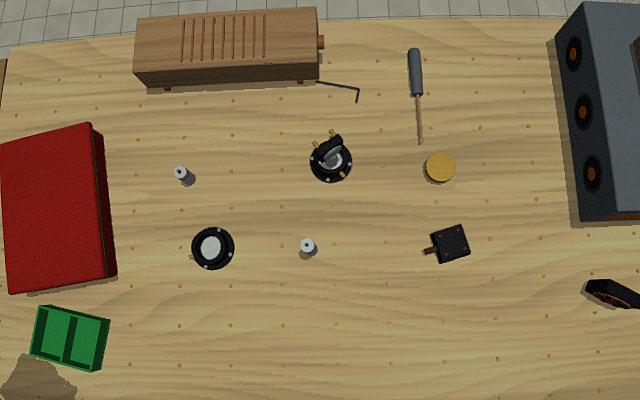

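The side view shows the tall post with its top at (333,222) and foot at (330,265). The holder is at (254,325) and the short post at (175,292). In the top view the tall post is at (308,246), the holder at (212,247), and the short post at (183,175). I'll refine these with enlarged crops.

```bash
cat > h.py <<'E'
import numpy as np, cv2
from bench import arm
def ray(n,u,v):
    c=arm.get_calibration(n); x=np.array([(u-c['cx'])/c['fx'],(v-c['cy'])/c['fy']])
    y=x.copy()
    for _ in range(20): y=x/(1+c['k1']*(y@y))
    return -c['R'].T@c['t'], c['R'].T@np.r_[y,1]
def onz(n,u,v,z):
    o,d=ray(n,u,v); return o+d*(z-o[2])/d[2]
def proj(n,P):
    c=arm.get_calibration(n); X=np.atleast_2d(P)@c['R'].T+c['t']; s=X[:,:2]/X[:,2:]
    s=s*(1+c['k1']*(s**2).sum(1,keepdims=True)); return s*c['fx']+[c['cx'],c['cy']]
def ring(n,x,y,z,r):
    a=np.linspace(0,2*np.pi,60); return proj(n,np.c_[x+r*np.cos(a),y+r*np.sin(a),0*a+z])
def crop(im,n,u,v,h,k,rings=()):
    u0,v0=u-h,v-h; s=cv2.resize(im[v0:v+h,u0:u+h],None,fx=k,fy=k,interpolation=cv2.INTER_CUBIC)
    for r,col in rings:
        cv2.polylines(s,[np.round(((r-[u0,v0])+.5)*k-.5).astype(np.int32)],True,col,1)
    return s
E
python3 - <<'E'
from h import *
for n,p in (("top",(308,246)),("side",(333,226))): print("tall",onz(n,*p,.112))
for n,p in (("top",(212,247)),("side",(254,325))): print("hold",onz(n,*p,.03))
for n,p in (("top",(181,172)),("side",(171,284))): print("short",onz(n,*p,.07))
P=(onz("top",308,246,.112)+onz("side",333,226,.112))/2; H=(onz("top",212,247,.02)+onz("side",254,325,.02))/2
rows=[]
for n,a,b in(("top",(308,246),(212,247)),("side",(333,240),(254,325))):
    im=cv2.imread(f"pics/{n}0.png")
    rows.append(np.hstack([crop(im,n,*a,32,6,[(ring(n,*P[:2],.112,.0125),(0,0,255)),(ring(n,*P[:2],0,.0125),(0,255,0))]),
      crop(im,n,*b,32,6,[(ring(n,*H[:2],.04,.033),(0,0,255)),(ring(n,*H[:2],0,.042),(0,255,0)),(ring(n,*H[:2],.04,.024),(255,255,0))])]))
cv2.imwrite("pics/c1.png",cv2.resize(np.vstack(rows),(600,600)))
E
```

```text
tall [0.46239826 0.04041786 0.112     ]
tall [0.46157553 0.0462229  0.112     ]
hold [0.47113443 0.22676643 0.03      ]
hold [0.46809699 0.23469137 0.03      ]
short [0.60774451 0.27741066 0.07      ]
short [0.60442545 0.28430344 0.07      ]
```

View pics/c1.png

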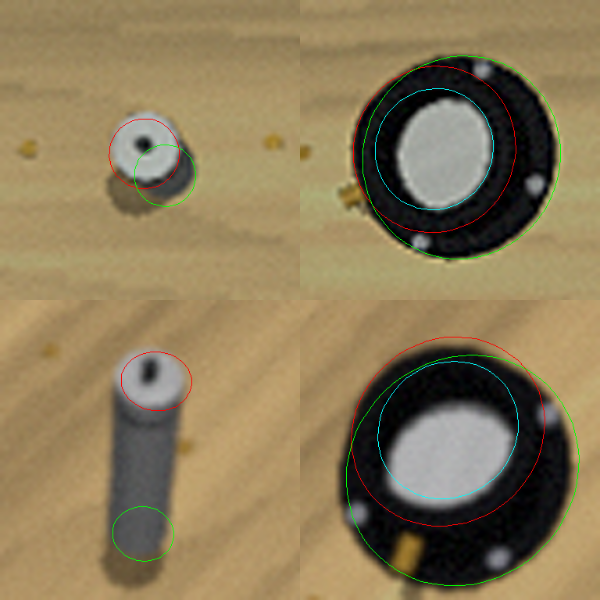

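The crops show averaged rings that fit the top view to about 1 px, while the side view is offset about 1.5 px to the left. I'll combine both with the corrected pixels and start moving.

```bash
python3 - <<'E'
from h import *
from scipy.optimize import least_squares
k=4.6875
P0=(onz("top",308,246,.112)+onz("side",333,226,.112))/2; H0=(onz("top",212,247,.02)+onz("side",254,325,.02))/2
def solve(X0,z,dt,ds):
    tt=proj("top",X0)[0]+np.array(dt)/k; ss=proj("side",X0)[0]+np.array(ds)/k
    f=lambda q:np.r_[proj("top",[*q,z])[0]-tt,proj("side",[*q,z])[0]-ss]
    s=least_squares(f,X0[:2]); return s.x,onz("top",*tt,z)[:2],onz("side",*ss,z)[:2],s.fun
print(solve(P0,.112,(4,-5),(-7,-3))); print(solve(H0,.02,(-1,0),(-7,-2)))
E
```

```text
(array([0.46427253, 0.04282884]), array([0.46373707, 0.04186022]), array([0.46466816, 0.04395778]), array([-0.5829729 , -0.30551438,  0.61184199, -0.2962366 ]))
(array([0.47303923, 0.23227138]), array([0.47174283, 0.23180964]), array([0.47410307, 0.23253407]), array([-0.22770498, -0.67838981,  0.5613424 ,  0.30324702]))
```

send_rows --pt "0.4 -1 0 0" --pt "0.4 -1 0 0" --pt "0.4 -1 0 0" --pt "0.4 -1 0 0" --pt "0.4 -1 0 0" --pt "0.4 -1 0 0" --pt "0.4 -1 0 0" --pt "0.4 -1 0 0" --fingers -1

```text
t: 0.77
position: [0.3009, 0.3902, 0.231]
tcp_rot: [0.201, 0.98, -0.0, -0.0]
wrist_force: [-0.1, 0.5, -0.8]
grip_width: 0.0858
grasp_force: 0.0
```

send_rows --pt "0.45 -1 0 0" --pt "0.45 -1 0 0" --pt "0.45 -1 0 0" --pt "0.45 -1 0 0" --pt "0.45 -1 0 0" --pt "0.45 -1 0 0" --pt "0.45 -1 0 0" --pt "0.45 -1 0 0"

```text
t: 1.43
position: [0.373, 0.2303, 0.2311]
tcp_rot: [0.201, 0.979, -0.0, -0.0]
wrist_force: [0.3, -0.5, -0.1]
grip_width: 0.085
grasp_force: 0.0
```

send_rows --pt "0.5 -1 0 0" --pt "0.5 -1 0 0" --pt "0.5 -1 0 0" --pt "0.5 -1 0 0" --pt "0.5 -1 0 0" --pt "0.5 -1 0 0" --pt "0.5 -1 0 0" --pt "0.5 -1 0 0"

```text
t: 2.1
position: [0.4531, 0.0702, 0.2311]
tcp_rot: [0.202, 0.979, 0.0, -0.0]
wrist_force: [0.3, 0.8, 1.3]
grip_width: 0.0855
grasp_force: 0.0
```

send_rows --pt "0.55 -1 0 0" --pt "0 -0.35 -0.5 0" --pt "0 0 -1 0" --pt "0 0 -1 0" --pt "0 0 -0.5 0" --pt "0 0 0 0"

```text
t: 2.6
position: [0.4621, 0.0448, 0.1686]
tcp_rot: [0.201, 0.979, 0.0, -0.002]
wrist_force: [-0.4, 0.5, -0.5]
grip_width: 0.0853
grasp_force: 0.0
```

```bash
python3 - <<'E'
from h import *
s=arm.state(); p=s['position']; print(p)
o=[]
for n in("top","side"):
    im=arm.snapshot(n); c=np.round(proj(n,[.464,.043,.112])[0]).astype(int)
    o.append(crop(im,n,*c,50,4,[(ring(n,.464,.043,.112,.0125),(0,0,255)),(ring(n,*p,.0125)if 0 else ring(n,p[0],p[1],p[2],.0125),(0,255,0))]))
cv2.imwrite("pics/c2.png",np.hstack(o))
E
```

```text
[0.46214855 0.04480809 0.16855896]
```

View pics/c2.png

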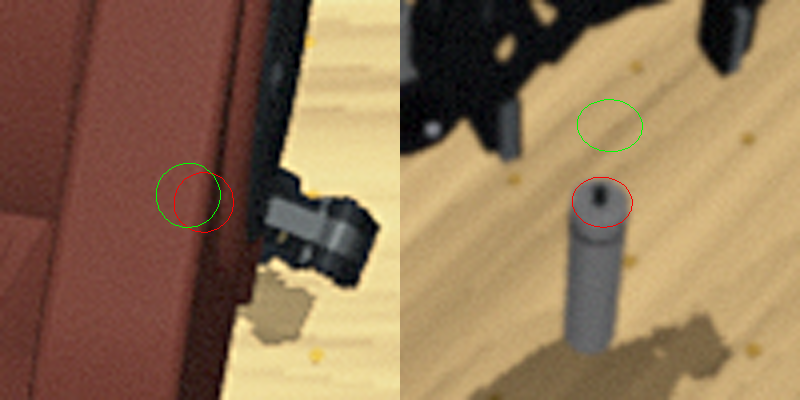

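The side view shows the post top at (600,195) in the crop, between the two fingertips at (508,155) and (725,72). The tool is centred over it, so I'll descend.

send_rows --pt "0 0 -0.7 0" --pt "0 0 -0.7 0" --pt "0 0 -0.7 0" --pt "0 0 -0.7 0" --pt "0 0 -0.7 0" --pt "0 0 -0.7 0" --pt "0 0 -0.7 0" --pt "0 0 -0.3 0"

```text
t: 3.37
position: [0.4638, 0.0445, 0.067]
tcp_rot: [0.201, 0.98, 0.0, -0.0]
wrist_force: [0.1, 0.5, -0.1]
grip_width: 0.0851
grasp_force: 0.0
```

send_rows --pt "0 0 0 0" --pt "0 0 0 0" --pt "0 0 0 0" --pt "0 0 0 0" --pt "0 0 0 0" --pt "0 0 0 0" --pt "0 0 0 0" --pt "0 0 0 0" --fingers 1 --grip_force 50

```text
t: 4.03
position: [0.4645, 0.0441, 0.0683]
tcp_rot: [0.202, 0.979, -0.0, 0.001]
wrist_force: [-2.4, 0.2, 5.6]
grip_width: 0.0239
grasp_force: 48.9
```

send_rows --pt "0 0 0 0" --pt "0 0 0 0" --pt "0 0 0 0" --pt "0 0 0 0" --pt "0 0 0 0" --pt "0 0 0 0" --pt "0 0 0 0" --pt "0 0 0 0"

```text
t: 4.7
position: [0.4645, 0.0441, 0.0683]
tcp_rot: [0.202, 0.979, -0.0, 0.001]
wrist_force: [-0.9, -0.3, 5.2]
grip_width: 0.0237
grasp_force: 48.9
```

Gripped, opening 24 mm. Lifting 70 mm, gently.

send_rows --pt "0 0 0.2 0" --pt "0 0 0.4 0" --pt "0 0 0.6 0" --pt "0 0 0.7 0" --pt "0 0 0.7 0" --pt "0 0 0.6 0" --pt "0 0 0.3 0" --pt "0 0 0 0"

```text
t: 5.37
position: [0.4648, 0.0441, 0.1393]
tcp_rot: [0.201, 0.979, 0.0, 0.001]
wrist_force: [0.2, 0.1, -2.2]
grip_width: 0.0241
grasp_force: 49.1
```

send_rows --pt "0 0.2 0 0" --pt "0 0.5 0 0" --pt "0 0.7 0 0" --pt "0.05 0.8 0 0" --pt "0.05 0.8 0 0" --pt "0.05 0.8 0 0" --pt "0.05 0.8 0 0" --pt "0.05 0.8 0 0"

```text
t: 6.03
position: [0.468, 0.1539, 0.1363]
tcp_rot: [0.201, 0.98, -0.0, -0.001]
wrist_force: [-0.2, 0.1, -2.5]
grip_width: 0.0238
grasp_force: 49.3
```

send_rows --pt "0.05 0.8 0 0" --pt "0.05 0.8 0 0" --pt "0.05 0.8 0 0" --pt "0 0.7 0 0" --pt "0 0.5 0 0" --pt "0 0.3 0 0" --pt "0 0.1 0 0" --pt "0 0 0 0"

```text
t: 6.7
position: [0.4715, 0.2326, 0.137]
tcp_rot: [0.201, 0.98, -0.0, -0.0]
wrist_force: [-0.3, 0.1, -3.8]
grip_width: 0.0239
grasp_force: 49.3
```

```bash
python3 - <<'E'
from h import *
s=arm.state(); p=s['position']; print(p,s['wrist_force'],s['ft_torque'],s['tcp_rot'])
H=(.473,.232); f=p[2]-.0683
o=[]
for n in("top","side"):
    im=arm.snapshot(n); c=np.round(proj(n,[*H,.06])[0]).astype(int)
    o.append(crop(im,n,*c,50,4,[(ring(n,*H,.04,.033),(0,0,255)),(ring(n,*H,.003,.042),(255,255,0)),(ring(n,*p[:2],f,.0125),(0,255,0)),(ring(n,*p[:2],f+.06,.0125),(0,255,0))]))
cv2.imwrite("pics/c3.png",np.hstack(o))
E
```

```text
[0.47153982 0.23255944 0.13697083] [-0.30934387  0.1412484  -3.81974182] [0.01156104 0.00323326 0.01901126] [ 2.01218170e-01  9.79546407e-01 -1.21660034e-04 -2.63358802e-04]
```

View pics/c3.png

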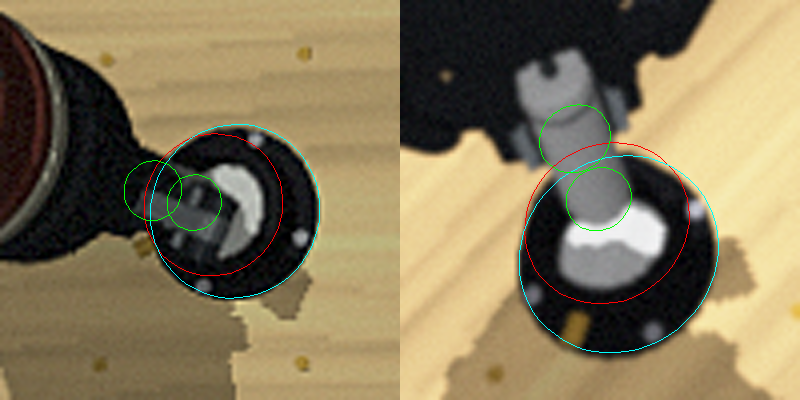

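Both views fit: the post is upright with its foot ring (595,200 in the side crop) over the bore, and the flange ring matches. I'll lower it, slowing near the floor.

send_rows --pt "0.05 0 -0.3 0" --pt "0 0 -0.4 0" --pt "0 0 -0.4 0" --pt "0 0 -0.4 0" --pt "0 0 -0.4 0" --pt "0 0 -0.4 0" --pt "0 0 -0.3 0" --pt "0 0 -0.1 0"

```text
t: 7.47
position: [0.4721, 0.2321, 0.0818]
tcp_rot: [0.202, 0.979, -0.0, -0.001]
wrist_force: [0.8, -1.3, -3.1]
grip_width: 0.0237
grasp_force: 49.3
```

send_rows --pt "0 0 -0.05 0" --pt "0 0 -0.05 0" --pt "0 0 -0.05 0" --pt "0 0 -0.05 0" --pt "0 0 0 0"

```text
t: 7.88
position: [0.473, 0.2323, 0.0794]
tcp_rot: [0.201, 0.979, 0.0, 0.0]
wrist_force: [-0.4, 0.0, -3.8]
grip_width: 0.0237
grasp_force: 49.3
```

send_rows --pt "0 0 -0.04 0" --pt "0 0 -0.04 0" --pt "0 0 -0.04 0" --pt "0 0 -0.04 0" --pt "0 0 0 0"

```text
t: 8.3
position: [0.4727, 0.2323, 0.0759]
tcp_rot: [0.201, 0.979, -0.0, -0.0]
wrist_force: [-0.0, 0.3, -3.4]
grip_width: 0.0239
grasp_force: 49.3
```

send_rows --pt "0 0 -0.03 0" --pt "0 0 -0.03 0" --pt "0 0 0 0" --pt "0 0 0 0"

```text
t: 8.63
position: [0.4728, 0.2323, 0.0749]
tcp_rot: [0.202, 0.979, 0.0, 0.0]
wrist_force: [-0.2, -0.1, -2.6]
grip_width: 0.0235
grasp_force: 49.3
```

send_rows --pt "0 0 -0.03 0" --pt "0 0 -0.03 0" --pt "0 0 0 0" --pt "0 0 0 0"

```text
t: 8.97
position: [0.4731, 0.2323, 0.0744]
tcp_rot: [0.202, 0.979, 0.0, 0.0]
wrist_force: [-2.6, -0.8, 4.5]
grip_width: 0.0235
grasp_force: 49.9
```

Contact: the force went from -3.5 to +4.5 N at a foot height of about 6 mm. Releasing.

send_rows --pt "0 0 0 0" --pt "0 0 0 0" --pt "0 0 0 0" --grip_force 20

```text
t: 9.22
position: [0.4731, 0.2323, 0.0743]
tcp_rot: [0.202, 0.979, 0.0, 0.0]
wrist_force: [-2.0, -1.4, 6.6]
grip_width: 0.0238
grasp_force: 50.0
```

send_rows --pt "0 0 0 0" --pt "0 0 0 0" --pt "0 0 0 0" --pt "0 0 0 0" --pt "0 0 0 0" --pt "0 0 0 0" --fingers 0.2

```text
t: 9.72
position: [0.4728, 0.2323, 0.0737]
tcp_rot: [0.201, 0.979, 0.0, -0.0]
wrist_force: [0.8, 0.5, -0.3]
grip_width: 0.0341
grasp_force: 0.0
```

send_rows --pt "0 0 0 0" --pt "0 0 0 0" --pt "0 0 0 0" --pt "0 0 0 0" --pt "0 0 0 0" --pt "0 0 0 0" --pt "0 0 0 0" --pt "0 0 0 0" --fingers -1

```text
t: 10.38
position: [0.4729, 0.2323, 0.0737]
tcp_rot: [0.202, 0.979, 0.0, 0.0]
wrist_force: [0.4, -0.2, -0.0]
grip_width: 0.0855
grasp_force: 0.0
```

send_rows --pt "0 0 0.2 0" --pt "0 0 0.5 0" --pt "0 0 0.8 0" --pt "0 0 1 0" --pt "0 0 1 0" --pt "0 0 1 0" --pt "0 0 1 0" --pt "0 0 1 0"

```text
t: 11.05
position: [0.4729, 0.2323, 0.2059]
tcp_rot: [0.202, 0.979, 0.0, 0.0]
wrist_force: [0.4, 1.1, -0.9]
grip_width: 0.0853
grasp_force: 0.0
```

send_rows --pt "0 -1 0 0" --pt "0 -1 0 0" --pt "0 -1 0 0" --pt "0 -1 0 0" --pt "0 -1 0 0" --pt "0 -1 0 0" --pt "0 -1 0 0" --pt "0 0 0 0"

```text
t: 11.72
position: [0.4732, 0.0897, 0.2048]
tcp_rot: [0.203, 0.979, -0.0, 0.001]
wrist_force: [-0.1, -0.5, -0.8]
grip_width: 0.0859
grasp_force: 0.0
```

```bash
python3 - <<'E'
from h import *
H=(.473,.232); o=[]
for n in("top","side"):
    im=arm.snapshot(n); c=np.round(proj(n,[*H,.06])[0]).astype(int)
    o.append(crop(im,n,*c,50,4,[(ring(n,*H,.118,.0125),(0,255,0)),(ring(n,*H,.003,.042),(255,255,0))]))
cv2.imwrite("pics/c4.png",np.hstack(o))
cv2.imwrite("pics/side4.png",im)
E
```

```text
(no output)
```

View pics/c4.png

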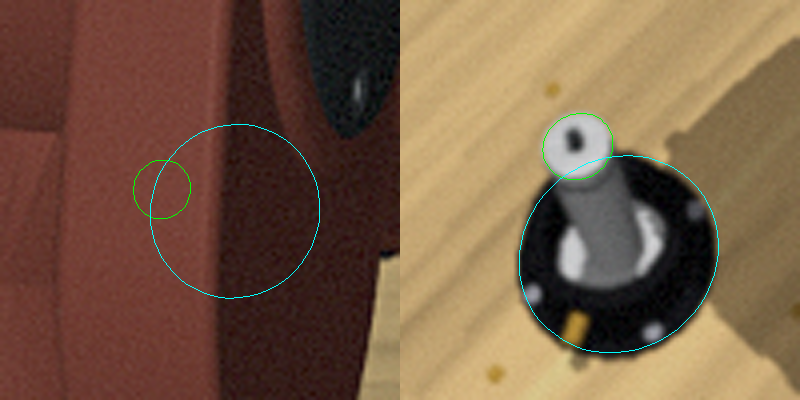

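View pics/side4.png

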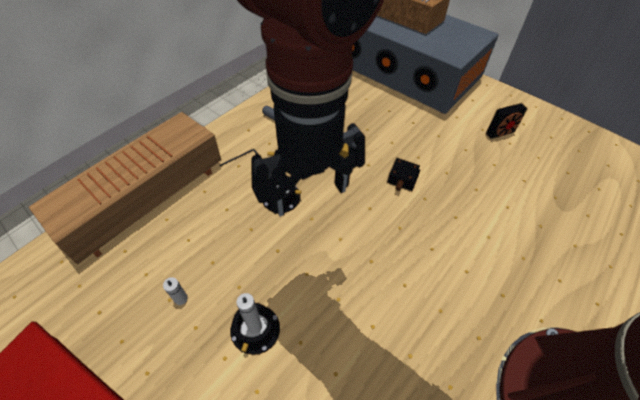

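The side view shows the post upright in the holder. Its top is at (247,301), exactly on the predicted ring for a post fully seated, and the short post at (175,292) is untouched.

```bash
python3 -c "
from bench import arm
print(arm.finish_job())"
```

```text
the job is handed in; nothing more can be done
None
```

The tall post stands upright and released in the holder, its foot down on the floor. The short post wasn't touched, and I handed the job in after about 12 s of robot time.

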